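# Shut the curing box and start its wing bolt

## Task

Push the door of the small metal curing box shut until it seats on its sprung catch. Then start the wing bolt above the door's top edge: turn it backward (anticlockwise seen from above) until you feel it drop at its thread start, then turn it forward (clockwise) one full turn. Finish with the bolt's wing still held in the gripper, the bolt at rest and the door still shut; leave the things round the box alone.

Things in the scene. Friction and masses are not known exactly. Their poses are not given: they have to be found in the camera images.
- curing_box: Open-fronted aluminium box fixed to the bench, 85 deep (x) x 200 wide (y) x 90 mm high; origin at its underside, midway in y, 55 mm behind the open front, which faces its own -x (toward the robot); +y is its left. A dark steel bracket on the roof (x -62 to -11, y +31 to +75 mm, up to 142 mm) carries the round threaded boss over the door's top edge.
- door (a joint): Hinge of the door in rad: 0 = shut and seated, grows as its free (right, -y) edge swings out toward the robot; starts 0.4 to 0.75. It swings easily until about 0.08, where it meets the sprung catch; pushed on with 5 to 10 N at the free edge it snaps in to 0 and stays. Less than 0.02 is seated.
- door_hinge (a point): Point on the door's upright hinge axis (box x -62, y +98 mm), 82 mm above the bench. The door is a panel 10 mm thick reaching 194 mm from the hinge, lower edge 4 and upper edge 88 mm above the bench; a dark eye lug on its top edge, 45 mm from the hinge (up to 102 mm), swings under the boss. Axes as the box's when shut.
- door_push (a point): Where to push the door: on its outer face, 172 mm from the hinge line, 22 mm from the free edge, 6 mm below the top edge; its own -x is the face's outward normal. The door's only other outer feature is a round knob 18 mm across, 18 mm out of the face, 26 mm above the bench, 165 mm from the hinge.
- bolt: Upright steel wing bolt in the boss, thread 20 mm across, right-handed, 8 mm a turn, 150 g. Origin on its axis, at the boss's top face at depth 0. Head: one flat wing 50 mm long (own x), 12 thick (y), 26 high, from 30 to 56 mm above the origin, on a round collar 28 mm across (26 to 30 mm). Turns easily (0.03 N m).
- bolt_wing (a point): Centre of the bolt's wing, 13 mm below its top; its x runs along the wing, so grip across its y. About 184 mm above the bench at first, 16 mm lower at the end; nothing else is near at that height. Fingers standing round the wing without squeezing turn it and leave it free to fall by its weight.
- bolt_depth (a joint): How far the bolt is down in m: 0 is fully up. Starts at 0.0005 to 0.0025, standing on its first thread. Turned back it rises to about 0, then drops to 0.008 at the thread start (the drop to feel); in a tight grip it drops only when let go or pressed lightly. Then 0.008 deeper per forward turn: one turn on is 0.016. Backward it climbs. Ends at 0.026.
- bolt_turn (a joint): Turn of the bolt in rad, forward (clockwise from above) positive; 0 = wing along the box's x. Starts between -0.3 and 0.3. The drop comes 0.5 to 2 rad backward of the start, differently each time. Turned forward without the drop, the bolt binds after 0.6 to 1.9 rad, and so it does some 3 rad backward of the drop.
- cast_part: Loose cast knob, 55 mm across, 44 mm high, standing to the right of the box; origin at its underside. Leave alone.
- masking_tape: Roll of tape lying flat, 104 mm across, 25 mm high, left of the work; origin at its underside. Leave alone.
- nozzle_bottle: Small bottle with a pointed nozzle, 41 mm across, 120 mm high, standing to the left of the box; origin at its underside. Leave alone.
- boss_top (a point): Centre of the top face of the fixed threaded boss, 142 mm above the bench, at box x -62, y +53 mm; the boss is a dark upright cylinder 44 mm across, 34 mm high. The bolt stands in it and cannot leave it.

How it is judged:
By the outcome, as a careful person would: the job done as asked, in the order asked, and still so for the second after the job is handed in, while the arm keeps its last pose, push and grip.
It also fails if it takes over 72 s, if anything falls off the work surface, if the arm or the gripper's body presses on something with over 40 N, if the wrist force passes 120 N, or if a joint passes its speed limit or range.

## Robot

A 6-joint arm with a two-finger parallel gripper is mounted at the origin on a cart in front of the work surface, level with it; the furniture and walls round the work are solid. World frame = base frame: x ahead of the robot, y to its left, z up, the work surface at z = 0. Lengths are in m, angles in degrees, forces in N, time in s.
With the tool pointing down it reaches from about 0.275 to 0.725 m from the base axis. Payload 15.9 kg.
Tool frame: the origin (TCP) lies midway between the tips of the shut fingers; the grasp point (between the pads) lies 19 mm behind it (robot.grasp_offset is the distance from the TCP to the grasp point, in m); z points along the fingers, y is the line along which they close (so a half turn about z gives the same grasp; the last joint's range is limited). The gripper opens to 85 mm and grips with 20 to 120 N. Pads are 22 mm wide; open, the fingers measure 114 mm over their backs; the gripper's body (76 mm by 85 mm) begins 54 mm behind the grasp point. The pads swing forward as they close: fully open they stand 13 mm farther back than shut.
Start: joints at [-73.453, 12.198, -1.971, 75.831, 0, 90], TCP at [0.142, -0.479, 0.231] pointing down, gripper open.
Joint ranges: [-170.91, 170.91], [-42.67, 98.43], [-65.05, 77.54], [-120.47, 116.71], [-90, 82.35], [-180, 180]. Speed limits (degrees/s): [108.29, 108.29, 136.94, 147.25, 180, 180].

## Interface

Orientations are given as [roll, pitch, yaw] about the fixed x, y, z axes, in that order (R = Rz(yaw) Ry(pitch) Rx(roll)).
In Python, from workcell import robot, snapshot, camera_model, outline_of gives the robot as it stands.
- The arm moves only by the tool play_rows, never from a script. Its argument "moves" is text: rows parted by semicolons, each of 7 numbers parted by spaces: the shift along the tool's x, y, z as a fraction of full scale, then the turn, a rotation vector about the tool's x, y, z as a fraction of full scale, then the closure, from 0 (fully open) to 1 (shut). In form: x y z ax ay az hand; .... A call has 1 to 12 rows; each row shifts and turns the commanded pose from where the row before left it, along the tool's axes as they then stand; what a row does not reach is not made up. Full scale, the value 1, is 0.5 m for a shift and 0.5 rad for a turn. A row lasts 1/12 s, in which the tool goes at most 41.7 mm and 7.16 degrees, less where a joint would pass 70% of its speed; a pose out of reach is approached as far as the arm can. A call with a number of a shift or a turn outside -1 to 1 is refused whole. A call with a gripper value outside its range is refused whole. The fingers move at their own pace and stop on an object; "squeeze" is the grip in N (left out, the last holds). Time passes only in rows, so rows that do not move let the fingers close. It gives the time, the measured TCP pose, the force, the opening and the grip force at its end, in the units of the state.
- robot.observe(): the state, without advancing time (a new reading comes with each control period).
- snapshot(name): name is "scene" or "top"; returns the picture (400x640x3 uint8, blue, green, red); there is no depth.
- camera_model(name): a dict with "fx", "fy", "cx", "cy" (pixels), "extrinsics" (4x4, takes a point from world to camera coordinates). Camera axes: x right, y down, z forward; pixel columns grow to the right and rows downward; lengths in m; the calibration is good to about 2 mm. A picture is of the moment at which its call begins. camera_model takes no time and is no camera call.
- robot.sign_off(): hands the job in; it is judged then, once.
Trained networks look in the newest picture that a camera, given by its name, has taken for a name from the list of things; names that differ only in an ending like _2 or _b are one class to them, and where a whole thing is asked for, a point or a joint stands for the part that bears it (a point fixed in the world has none). Each returns a list of dicts, best first, with "p" (0 to 1); they miss things now and then, are a little off and sometimes report something else, mostly with a low value. They report only what shows in the picture. A call takes as long as a camera call.
- outline_of(label, camera): "region" (400x640 bool, what is visible of it) and "bbox" ([centre column, centre row, width, height] in pixels, round what is visible of it).
The state is a dict: "time_s": time; "joint_positions": joint angles; "qd": joint speeds; "joint_efforts": joint torques, N m; "eef_pos": TCP position; "ee_rot": TCP orientation; "contact_force": force on the tool from outside, world axes, zero at the start; "wrist_torque": the same for the moment, N m; "finger_gap": finger opening in m; "grasp_force": force on a finger pad.
Only numpy, scipy, OpenCV 4.12 (cv2) and the standard library are available. Lean on these libraries where they do the work, as an engineer would, in place of code of your own. Each camera call takes 0.05 s, during which the arm holds its last target. There are 200 camera calls.

## Working session

There is one attempt and no reset: what is moved stays moved. The work goes in short steps, Python scripts to look and compute and a tool call to move; the robot and the scene stay as the last step left them, time stands still between calls to the robot, and variables do not carry over. Pictures are saved under pics/ and viewed, at most 10 in all, crops included, and the job is handed in when it is done.

Besides the shell and the picture viewer there is one more tool, called after "Request:" by a JSON object that holds its "op" and its "data", one argument or row to a line. play_rows: Moves the arm, as the interface text tells. Shift numbers are shares of 0.5 m and turn numbers shares of 0.5 rad, none past 1 either way. Its arguments: {"type":"object","properties":{"moves":{"type":"string"},"squeeze":{"type":"number"}},"required":["moves"]}

```bash
ls; mkdir -p pics; python3 - <<'E'
from workcell import *
import cv2
print(robot.observe())
for n in ("scene","top"):
    cv2.imwrite(f"pics/{n}0.png",snapshot(n)); m=camera_model(n); print(n,m)
    for l in("curing_box","door","bolt","bolt_wing","boss_top","cast_part","nozzle_bottle","masking_tape"):
        print(l,[(round(d['p'],2),d['bbox']) for d in outline_of(l,n)[:2]])
E
```

```text
pics
{'time_s': 0.0, 'joint_positions': array([-7.34537577e+01,  1.22259953e+01, -2.01033194e+00,  7.58306105e+01,
        3.39402250e-04,  9.00021651e+01]), 'qd': array([ 0.05248225, -0.044212  ,  0.05483352, -0.04817679,  0.06167771,
       -0.0160858 ]), 'joint_efforts': array([-1.11789923e-03, -6.86164141e+01,  4.87119055e+01,  1.73301017e-02,
       -2.18017326e-04, -1.24946538e-05]), 'eef_pos': array([ 0.14229591, -0.47895654,  0.23079128]), 'ee_rot': array([-1.79933062e+02, -3.36872545e-04,  1.65440768e+01]), 'contact_force': array([0.12596201, 0.341643  , 0.33225457]), 'wrist_torque': array([-0.03683672,  0.00406447,  0.00366043]), 'grasp_force': 0.0, 'finger_gap': 0.08544633025237267}
scene {'fx': 439.1004764001244, 'fy': 439.1004764001244, 'cx': 320.78948083885393, 'cy': 202.43907717243144, 'extrinsics': array([[-0.68176495, -0.7314666 , -0.01237584,  0.39892528],
       [-0.49695276,  0.47546793, -0.72592575,  0.33563607],
       [ 0.53687476, -0.48876053, -0.68766172,  0.76490834],
       [ 0.        ,  0.        ,  0.        ,  1.        ]])}
curing_box [(0.98, [324.1, 2
[... 565 characters left out ...]
955279,  0.00955946,  0.04952566],
       [-0.9821159 ,  0.02605675, -0.18646557,  0.5515383 ],
       [ 0.1861331 , -0.01467188, -0.98241499,  1.02459107],
       [ 0.        ,  0.        ,  0.        ,  1.        ]])}
curing_box [(0.94, [324.9, 202.6, 81.8, 78.6])]
door [(0.63, [318.5, 218.9, 60.2, 46.7])]
bolt [(0.73, [303.2, 189.7, 11.8, 18.5]), (0.55, [319.6, 219.3, 59.7, 48.3])]
bolt_wing [(0.43, [304.0, 192.5, 12.6, 22.8])]
boss_top [(0.96, [323.1, 203.3, 80.4, 78.5]), (0.33, [264.6, 195.4, 17.4, 17.9])]
cast_part [(0.62, [396.3, 204.7, 16.8, 15.2]), (0.52, [303.5, 192.7, 11.7, 24.3])]
nozzle_bottle [(0.69, [265.9, 196.0, 13.9, 18.2])]
masking_tape [(0.78, [215.3, 258.9, 37.7, 36.9])]
```

```bash
python3 - <<'E'
import cv2,numpy as np
a=cv2.imread("pics/scene0.png")[140:290,220:420]
b=cv2.imread("pics/top0.png")[140:290,230:430]
cv2.imwrite("pics/c0.png",np.vstack([cv2.resize(x,None,fx=3.8 if 0 else 2,fy=2,interpolation=cv2.INTER_CUBIC) for x in(a,b)]))
cv2.imwrite("pics/a.png",cv2.resize(a,None,fx=4,fy=4,interpolation=cv2.INTER_CUBIC))
cv2.imwrite("pics/b.png",cv2.resize(b,None,fx=4,fy=4,interpolation=cv2.INTER_CUBIC))
E
```

```text
(no output)
```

View pics/a.png

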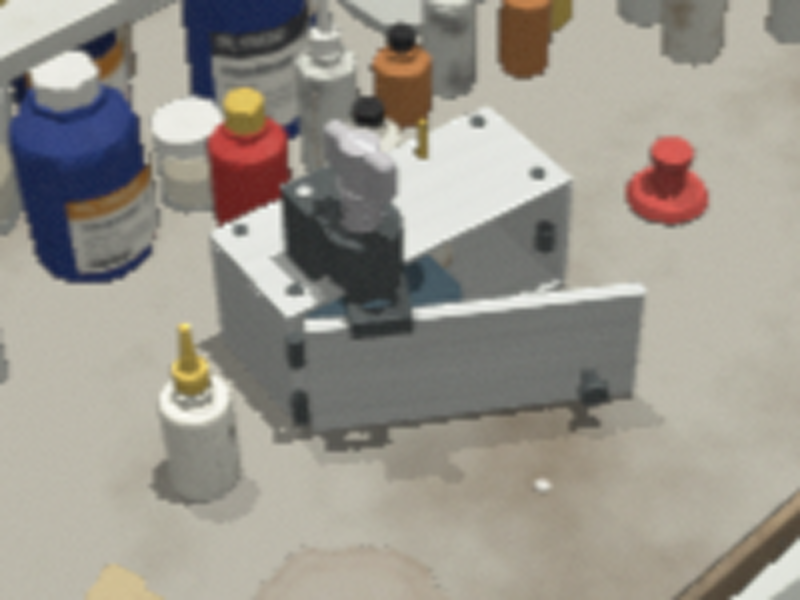

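View pics/b.png

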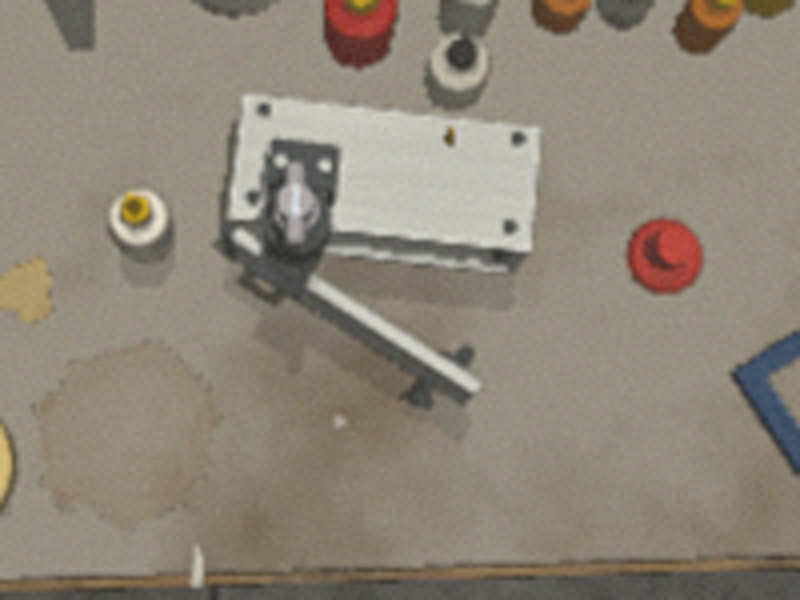

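The scene view shows the box with its door ajar, the free top edge at crop (645,288), and the wing near (360,150). The top view has the roof corners at crop (243,95), (541,127), (530,250) and (228,218), the door end at (478,388), and the wing running from (295,165) to (292,240). I'll fit box pose, door angle and wing yaw together.

```bash
cat > fit.py <<'E'
from workcell import *
import numpy as np
from scipy.optimize import least_squares
def proj(n,P):
    m=camera_model(n); P=np.atleast_2d(P); c=P@m['extrinsics'][:3,:3].T+m['extrinsics'][:3,3]
    return np.c_[m['fx']*c[:,0]/c[:,2]+m['cx'],m['fy']*c[:,1]/c[:,2]+m['cy']]
def Rz(a): return np.array([[np.cos(a),-np.sin(a),0],[np.sin(a),np.cos(a),0],[0,0,1]])
E
python3 - <<'E'
from fit import *
S=lambda u,v:(220+u/4,140+v/4); T=lambda u,v:(230+u/4,140+v/4)
BL,FL,FR,BR=[.03,.1,.09],[-.055,.1,.09],[-.055,-.1,.09],[.03,-.1,.09]
obs=[("scene",BL,S(215,237)),("scene",FL,S(290,315)),("scene",FR,S(570,180)),("scene",BR,S(487,108)),
("top",BL,T(243,95)),("top",BR,T(541,127)),("top",FR,T(530,250)),("top",FL,T(228,220))]
def door(p,th): # free edge top centre
    return [-.062-.194*np.sin(th),.098-.194*np.cos(th),.088]
def f(p,full=True):
    R=Rz(p[2]); t=np.array([p[0],p[1],0]); r=[]
    for n,P,o in obs: r.append(proj(n,R@P+t)[0]-o)
    d=R@door(p,p[3])+t
    r.append(proj("scene",d)[0]-S(643,290)); r.append(proj("top",d)[0]-T(472,387))
    return np.array(r).ravel()
s=least_squares(f,[.5,0,0,.5],loss='soft_l1')
print(s.x,np.degrees(s.x[2:])); print(f(s.x).reshape(-1,2).round(1))
p=s.x;R=Rz(p[2]);t=np.array([p[0],p[1],0])
b=R@[-.062,.053,.184]+t
print("wing",b,"push",R@[-.062-.172*np.sin(p[3]),.098-.172*np.cos(p[3]),.082]+t,"hinge",R@[-.062,.098,0.082]+t)
print("shut push",R@[-.062,.098-.172,.082]+t)
top=b+[0,0,.013]
# bolt wing fit: endpoints with z .197
for yaw in np.radians([-20,-10,0,10,20]):
    e=[top+Rz(p[2]+yaw)@[s_*.025,0,0] for s_ in(1,-1)]
    print(np.degrees(yaw),((proj("scene",e)-[220,140])*4).round().tolist(),((proj("top",e)-[230,140])*4).round().tolist())
E
```

```text
[ 0.60763136 -0.0047533  -0.13991195  0.46956422] [-8.01636398 26.90404799]
[[-1.8 -1.4]
 [-0.8  0.6]
 [ 0.7 -0.9]
 [-0.1 -1.1]
 [-0.3 -0. ]
 [-0.2  0.3]
 [-0.3  0.7]
 [-0.5 -0.3]
 [ 0.6 -0.6]
 [ 1.3  1.3]]
wing [0.55362837 0.05637506 0.184     ] push [ 0.46144454 -0.04009572  0.082     ] hinge [0.55990388 0.10093534 0.082     ]
shut push [ 0.53591746 -0.06938393  0.082     ]
-20.0 [[348.0, 111.0], [372.0, 172.0]] [[313.0, 165.0], [275.0, 239.0]]
-10.0 [[340.0, 113.0], [380.0, 170.0]] [[306.0, 163.0], [282.0, 242.0]]
0.0 [[333.0, 116.0], [388.0, 167.0]] [[299.0, 161.0], [289.0, 243.0]]
10.0 [[326.0, 119.0], [394.0, 163.0]] [[291.0, 161.0], [296.0, 244.0]]
20.0 [[321.0, 124.0], [400.0, 159.0]] [[284.0, 162.0], [304.0, 243.0]]
```

Request:
{"op": "play_rows", "data": {
  "moves": "0 0 0 0 0 -0.2467 1;0 0 0 0 0 -0.2467 1;0 0 0 0 0 -0.2467 1;0 0 0 0 0 -0.2467 1;0 0 0 0 0 -0.2467 1;0 0 0 0 0 -0.2467 1;0 0 0 0 0 -0.2467 1;0 0 0 0 0 -0.2467 1;0 0 0 0 0 -0.2467 1;0 0 0 0 0 -0.2467 1;0 0 0 0 0 -0.2467 1",
  "squeeze": 30
}}

```text
time_s: 1.82
eef_pos: [0.1424, -0.4793, 0.2313]
ee_rot: [180.0, 0.0, 94.6]
contact_force: [0.2, -0.1, -0.0]
finger_gap: -0.0001
grasp_force: 0.0
```

Request:
{"op": "play_rows", "data": {
  "moves": "0 0 0 0 0 -0.2467 1;0 0 0 0 0 -0.2467 1;0 0 0 0 0 -0.2467 1;0 0 0 0 0 -0.2467 1;0 0 0 0 0 -0.2467 1;0 0 0 0 0 -0.2467 1;0 0 0 0 0 -0.2467 1;0 0 0 0 0 -0.2467 1;0 0 0 0 0 -0.2467 1;0 0 0 0 0 -0.2467 1;0 0 0 0 0 -0.2467 1"
}}

```text
time_s: 2.73
eef_pos: [0.1424, -0.4793, 0.2313]
ee_rot: [180.0, -0.0, 172.4]
contact_force: [0.4, 0.1, 0.1]
finger_gap: -0.0001
grasp_force: 0.0
```

Request:
{"op": "play_rows", "data": {
  "moves": "-0.025 0.0695 0 0 0 0 1;-0.025 0.0695 0 0 0 0 1;-0.025 0.0695 0 0 0 0 1;-0.025 0.0695 0 0 0 0 1;-0.025 0.0695 0 0 0 0 1;-0.025 0.0695 0 0 0 0 1;-0.025 0.0695 0 0 0 0 1;-0.025 0.0695 0 0 0 0 1;-0.025 0.0695 0 0 0 0 1;-0.025 0.0695 0 0 0 0 1;-0.025 0.0695 0 0 0 0 1;-0.025 0.0695 0 0 0 0 1"
}}

```text
time_s: 3.73
eef_pos: [0.3492, -0.0853, 0.2316]
ee_rot: [-180.0, 0.1, 172.0]
contact_force: [1.0, -0.4, 0.3]
finger_gap: 0.0
grasp_force: 0.0
```

Request:
{"op": "play_rows", "data": {
  "moves": "-0.025 0.0695 0 0 0 0 1;-0.025 0.0695 0 0 0 0 1;0 0 0.066 0 0 0 1;0 0 0.066 0 0 0 1;0 0 0.066 0 0 0 1;0 0 0.066 0 0 0 1;0 0 0.066 0 0 0 1;0 0 0 0 0 0 1"
}}

```text
time_s: 4.4
eef_pos: [0.3797, -0.0215, 0.062]
ee_rot: [-180.0, -0.4, 172.0]
contact_force: [-2.9, 0.7, -0.4]
finger_gap: 0.0001
grasp_force: 0.0
```

Request:
{"op": "play_rows", "data": {
  "moves": "-0.0228 -0.0045 0 0 0 0 1;-0.0228 -0.0045 0 0 0 0 1;-0.0228 -0.0045 0 0 0 0 1;-0.0228 -0.0045 0 0 0 0 1;-0.0228 -0.0045 0 0 0 0 1;-0.0228 -0.0045 0 0 0 0 1;-0.0228 -0.0045 0 0 0 0 1;-0.0228 -0.0045 0 0 0 0 1;-0.0228 -0.0045 0 0 0 0 1;-0.0228 -0.0045 0 0 0 0 1;-0.0228 -0.0045 0 0 0 0 1;0 0 0 0 0 0 1"
}}

```text
time_s: 5.4
eef_pos: [0.5075, -0.0647, 0.0688]
ee_rot: [-180.0, 0.2, 172.0]
contact_force: [-0.4, -0.5, -0.0]
finger_gap: 0.0002
grasp_force: 0.0
```

Request:
{"op": "play_rows", "data": {
  "moves": "-0.006 0 0.004 0 0 0 1;-0.006 0 0.004 0 0 0 1;-0.004 0 0 0 0 0 1;-0.004 0 0 0 0 0 1;0 0 0 0 0 0 1"
}}

```text
time_s: 5.82
eef_pos: [0.5139, -0.0651, 0.0624]
ee_rot: [-180.0, -0.0, 172.0]
contact_force: [-0.5, -0.5, 0.7]
finger_gap: 0.0001
grasp_force: 0.7
```

```bash
python3 - <<'E'
from fit import *; import cv2
print(robot.observe()['eef_pos'],robot.observe()['contact_force'])
a=snapshot("scene")[140:290,220:420]; b=snapshot("top")[140:290,230:430]
cv2.imwrite("pics/d1.png",np.hstack([cv2.resize(x,(400,300),interpolation=cv2.INTER_CUBIC) for x in(a,b)]))
E
```

```text
[ 0.51389258 -0.06507243  0.0624285 ] [-0.50332722 -0.45555003  0.67385861]
```

View pics/d1.png

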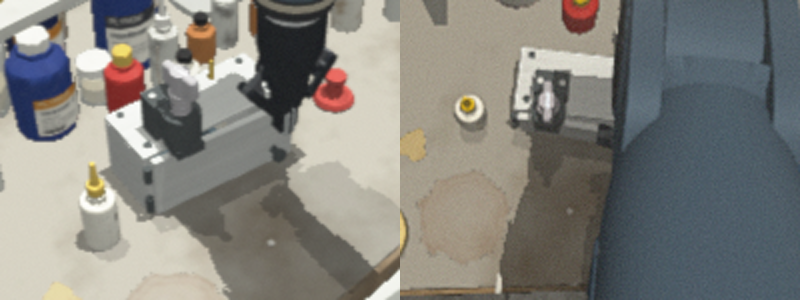

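The left view shows the fingers against the door's right end at about (285,125), with the door close to shut. I'll push on through the catch.

Request:
{"op": "play_rows", "data": {
  "moves": "-0.005 0 0 0 0 0 1;-0.005 0 0 0 0 0 1;-0.005 0 0 0 0 0 1;0 0 0 0 0 0 1"
}}

```text
time_s: 6.25
eef_pos: [0.522, -0.0661, 0.0624]
ee_rot: [180.0, 0.0, 172.0]
contact_force: [-0.5, -0.6, 0.3]
finger_gap: -0.0001
grasp_force: 0.0
```

Request:
{"op": "play_rows", "data": {
  "moves": "-0.004 0 0 0 0 0 1;-0.004 0 0 0 0 0 1;0 0 0 0 0 0 1"
}}

```text
time_s: 6.5
eef_pos: [0.5227, -0.0662, 0.0619]
ee_rot: [180.0, -0.3, 172.0]
contact_force: [-18.3, 3.0, 14.1]
finger_gap: -0.0002
grasp_force: 9.8
```

Request:
{"op": "play_rows", "data": {
  "moves": "0.04 0 0 0 0 0 1;0.06 0 0 0 0 0 1;0.06 0 -0.07 0 0 0 1;0 0 -0.08 0 0 0 1;0 0 -0.08 0 0 0 1;0 0 -0.08 0 0 0 1;0 0 -0.08 0 0 0 0;0 0 0 0 0 0 0"
}}

```text
time_s: 7.17
eef_pos: [0.4513, -0.0562, 0.2611]
ee_rot: [180.0, 0.6, 172.0]
contact_force: [1.3, -0.9, 0.9]
finger_gap: 0.0229
grasp_force: 0.0
```

```bash
python3 - <<'E'
from fit import *; import cv2
a=snapshot("scene")[140:290,220:420]
cv2.imwrite("pics/d2.png",cv2.resize(a,(800,600),interpolation=cv2.INTER_CUBIC))
# predicted free-edge top outer corner for angles
p=[.60763,-.00475,-.1399];R=Rz(p[2]);t=np.array([p[0],p[1],0])
for th in(0,.08,.15):
    e=R@(np.array([-.062,.098,0])+Rz(-th)@[-.005,-.194,.088])+t
    print(th,((proj("scene",e)[0]-[220,140])*4).round(1),((proj("top",e)[0]-[230,140])*4).round(1))
E
```

```text
0 [580.3 192.6] [520.8 270.5]
0.08 [595.8 207.6] [517.1 293.6]
0.15 [608.2 221.6] [512.4 313.5]
```

View pics/d2.png

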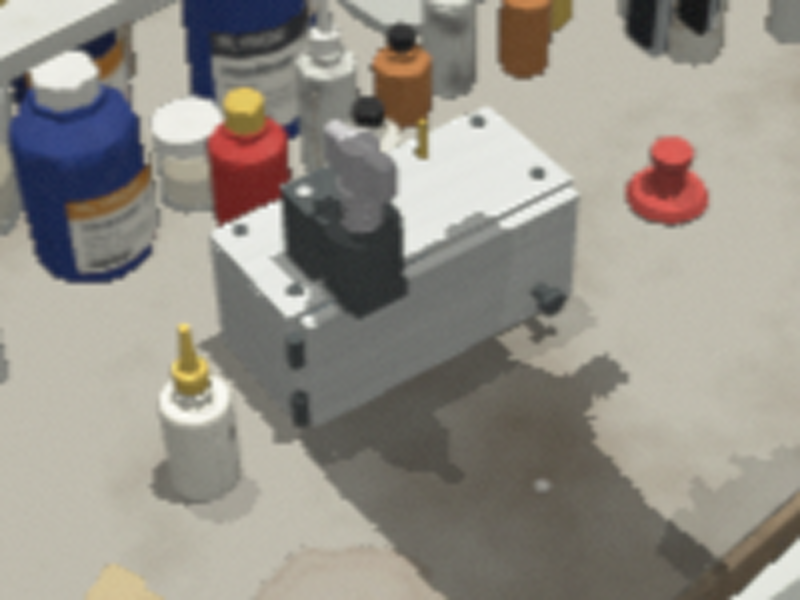

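The door's free corner shows at (577,190), against a predicted (580,193) when shut, so it is seated. Next I go over the wing.

Request:
{"op": "play_rows", "data": {
  "moves": "-0.0342 0.0502 0 0 0 0 0;-0.0342 0.0502 0 0 0 0 0;-0.0342 0.0502 0 0 0 0 0;-0.0342 0.0502 0 0 0 0 0;-0.0342 0.0502 0 0 0 0 0;0 0 0 0 0 -0.175 0;0 0 0 0 0 0 0;0 0 0 0 0 0 0"
}}

```text
time_s: 7.88
eef_pos: [0.5505, 0.0564, 0.253]
ee_rot: [-180.0, -0.1, 177.0]
contact_force: [-0.2, 0.0, -0.2]
finger_gap: 0.0858
grasp_force: 0.0
```

Request:
{"op": "play_rows", "data": {
  "moves": "-0.006 0 0.0465 0 0 0 0;0 0 0.0465 0 0 0 0;0 0 0.0465 0 0 0 0;0 0 0.0465 0 0 0 0;0 0 0 0 0 0 0.6;0 0 0 0 0 0 0.75;0 0 0 0 0 0 0.75;0 0 0 0 0 0 0.75;0 0 0 0 0 0 0.75",
  "squeeze": 20
}}

```text
time_s: 8.63
eef_pos: [0.5546, 0.0561, 0.1624]
ee_rot: [-180.0, 0.1, 177.0]
contact_force: [-1.0, -13.1, 6.3]
finger_gap: 0.0264
grasp_force: 21.2
```

Request:
{"op": "play_rows", "data": {
  "moves": "0 0 0 0 0 0 0.9;0 0 0 0 0 0 0.9;0 0 0 0 0 0 0.9;0 0 0 0 0 0 0.9;0 0 0 0 0 0 0.9"
}}

```text
time_s: 9.05
eef_pos: [0.5546, 0.0559, 0.1623]
ee_rot: [-180.0, 0.1, 177.0]
contact_force: [-0.5, -4.1, 7.1]
finger_gap: 0.0265
grasp_force: 19.3
```

```bash
python3 - <<'E'
from fit import *; import cv2
o=robot.observe(); print(o['wrist_torque'],o['contact_force'],o['joint_positions'])
a=snapshot("scene")[150:225,260:360]; b=snapshot("top")[150:225,260:360]
cv2.imwrite("pics/w1.png",np.hstack([cv2.resize(x,(400,300),interpolation=cv2.INTER_CUBIC) for x in(a,b)]))
E
```

```text
[-0.92578599  0.19166367 -0.02703224] [-0.45947071 -4.08953449  7.11604715] [ 5.78714129e+00  2.00384778e+01 -1.48248870e+00  6.83621555e+01
 -6.21176084e-02  8.77841450e+00]
```

View pics/w1.png

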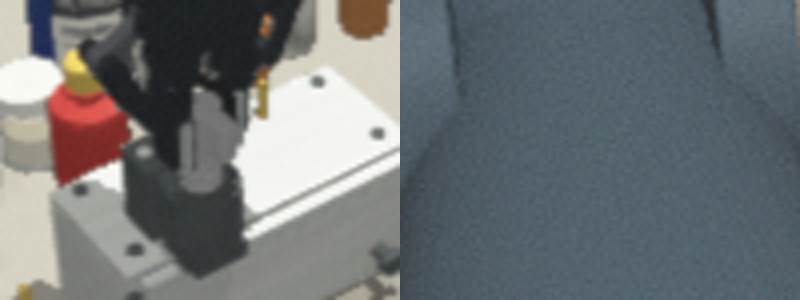

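The left view shows the fingers reaching down to the collar at about (205,180), and the 26.5 mm gap matches it (28 mm across). I'll open, rise 12 mm and close again.

Request:
{"op": "play_rows", "data": {
  "moves": "0 0 0 0 0 0 0.5;0 0 0 0 0 0 0.5;0 0 -0.024 0 0 0 0.5;0 0 0 0 0 0 0.8;0 0 0 0 0 0 0.9;0 0 0 0 0 0 0.9;0 0 0 0 0 0 0.9;0 0 0 0 0 0 0.9"
}}

```text
time_s: 9.82
eef_pos: [0.554, 0.056, 0.1728]
ee_rot: [-180.0, 0.0, 177.0]
contact_force: [-2.0, -3.9, 5.7]
finger_gap: 0.0114
grasp_force: 26.3
```

Request:
{"op": "play_rows", "data": {
  "moves": "0 0 0 0 0 0 0.82;0 0 0 0 0 0 0.82;0 0 0 0 0 -0.23 0.82;0 0 0 0 0 -0.23 0.82;0 0 0 0 0 0 0.82"
}}

```text
time_s: 10.23
eef_pos: [0.5537, 0.0561, 0.1726]
ee_rot: [-180.0, -0.0, -169.5]
contact_force: [-0.6, -2.2, 1.0]
finger_gap: 0.0152
grasp_force: 0.7
```

```bash
cat > look.py <<'E'
from fit import *; import cv2,sys
i=sys.argv[1]
o=robot.observe(); print(o['time_s'],o['ee_rot'].round(1),o['finger_gap'].round(4),o['wrist_torque'].round(2),o['contact_force'].round(1))
s=np.mean([snapshot("scene").astype(float) for _ in range(4)],0); np.save(f"s{i}.npy",s)
for l in("bolt","bolt_wing"):
    for d in outline_of(l,"scene")[:1]: print(l,d['p'],d['bbox'])
cv2.imwrite(f"pics/k{i}.png",cv2.resize(s[160:210,280:346],None,fx=6,fy=6,interpolation=cv2.INTER_CUBIC))
E
python3 look.py 0
```

```text
Traceback (most recent call last):
  File "look.py", line 3, in <module>
    o=robot.observe(); print(o['time_s'],o['ee_rot'].round(1),o['finger_gap'].round(4),o['wrist_torque'].round(2),o['contact_force'].round(1))
                                                              ^^^^^^^^^^^^^^^^^^^^^
AttributeError: 'float' object has no attribute 'round'
```

```bash
sed -i "s/o\['finger_gap'\].round(4)/round(o['finger_gap'],4)/" look.py; python3 look.py 0
```

```text
10.2333 [-180.    -0.  -169.5] 0.0152 [-0.33  0.16  0.  ] [-0.6 -2.2  1. ]
bolt 0.5 [312.3, 185.3, 15.0, 23.3]
bolt_wing 0.64 [311.5, 185.8, 14.6, 23.5][ WARN:0@5.451] global loadsave.cpp:1063 imwrite_ Unsupported depth image for selected encoder is fallbacked to CV_8U.
```

Request:
{"op": "play_rows", "data": {
  "moves": "0 0 0 0 0 -0.233 0.82;0 0 0 0 0 -0.233 0.82;0 0 0 0 0 0 0.82"
}}

```text
time_s: 10.78
eef_pos: [0.554, 0.0562, 0.173]
ee_rot: [-180.0, 0.0, -156.2]
contact_force: [-0.4, -1.9, 0.9]
finger_gap: 0.0156
grasp_force: 0.7
```

```bash
python3 look.py 1
```

```text
10.7833 [-180.     0.  -156.2] 0.0156 [-0.29  0.14  0.02] [-0.4 -1.9  0.9]
bolt 0.6 [311.2, 188.6, 20.6, 21.9]
bolt_wing 0.55 [308.5, 186.3, 17.4, 26.8][ WARN:0@5.364] global loadsave.cpp:1063 imwrite_ Unsupported depth image for selected encoder is fallbacked to CV_8U.
```

Request:
{"op": "play_rows", "data": {
  "moves": "0 0 0 0 0 -0.233 0.82;0 0 0 0 0 -0.233 0.82;0 0 0 0 0 0 0.82"
}}

```text
time_s: 11.33
eef_pos: [0.5541, 0.0562, 0.1731]
ee_rot: [-180.0, 0.0, -142.8]
contact_force: [-0.2, -2.3, 0.9]
finger_gap: 0.0157
grasp_force: 0.9
```

```bash
python3 look.py 2; python3 -c "
import numpy as np,cv2
cv2.imwrite('pics/m1.png',np.hstack([cv2.imread(f'pics/k{i}.png') for i in (0,2)]))"
```

```text
11.3333 [-180.     0.  -142.8] 0.0157 [-0.38 -0.15 -0.02] [-0.2 -2.3  0.9]
bolt 0.62 [310.7, 186.7, 22.2, 23.8]
bolt_wing 0.69 [329.6, 216.2, 67.5, 58.1][ WARN:0@5.318] global loadsave.cpp:1063 imwrite_ Unsupported depth image for selected encoder is fallbacked to CV_8U.
```

View pics/m1.png

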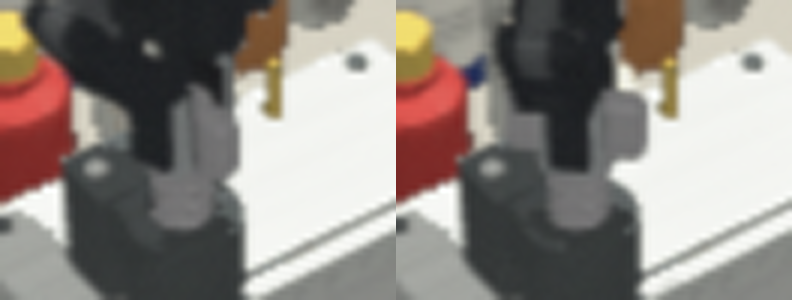

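The crops show the fingertip at (570,168) and the right end of the wing with its lower edge at y≈158. I'll compare that with the predicted edge for each depth.

```bash
cat > pw.py <<'E'
from fit import *
def pw(yawdeg,sgn=-1):
    for dep in (0,.008):
        c=np.array([.5538,.0562,.142-dep]); R=Rz(np.radians(yawdeg))
        e=np.array([c+R@[sgn*.025,y,h] for y in(-.006,.006) for h in(.030,.056)]+[c+R@[sgn*.014,0,.03]])
        print(dep,((proj("scene",e)-[280,160])*6).round().tolist())
E
python3 -c "
from pw import *
for y in (30,36): pw(y,-1);pw(y,1)"
```

```text
0 [[256.0, 149.0], [255.0, 91.0], [246.0, 171.0], [245.0, 113.0], [220.0, 154.0]]
0.008 [[256.0, 166.0], [255.0, 109.0], [246.0, 188.0], [245.0, 131.0], [221.0, 171.0]]
0 [[120.0, 122.0], [116.0, 65.0], [108.0, 144.0], [105.0, 86.0], [144.0, 139.0]]
0.008 [[121.0, 140.0], [117.0, 83.0], [109.0, 161.0], [106.0, 104.0], [145.0, 156.0]]
0 [[256.0, 143.0], [255.0, 86.0], [249.0, 166.0], [248.0, 108.0], [221.0, 151.0]]
0.008 [[256.0, 161.0], [255.0, 104.0], [249.0, 183.0], [249.0, 126.0], [222.0, 168.0]]
0 [[116.0, 127.0], [112.0, 69.0], [108.0, 149.0], [104.0, 92.0], [143.0, 142.0]]
0.008 [[117.0, 144.0], [113.0, 87.0], [109.0, 166.0], [105.0, 109.0], [143.0, 159.0]]
```

Depth 0 fits, so it has not dropped yet. I'll keep stepping, with a picture at each step.

Request:
{"op": "play_rows", "data": {
  "moves": "0 0 0 0 0 -0.233 0.82;0 0 0 0 0 -0.233 0.82;0 0 0 0 0 0 0.82"
}}

```text
time_s: 11.88
eef_pos: [0.5542, 0.0561, 0.1731]
ee_rot: [-180.0, -0.0, -129.4]
contact_force: [2.6, -4.4, 1.6]
finger_gap: 0.0156
grasp_force: 2.5
```

```bash
sed -i 's/^for l in.*/if 0:/' look.py; sed -i 's/^    for d in out.*/    pass/' look.py; python3 look.py 3 2>/dev/null
```

```text
11.8833 [-180.    -0.  -129.4] 0.0156 [-0.97 -0.53  0.01] [ 2.6 -4.4  1.6]
```

Request:
{"op": "play_rows", "data": {
  "moves": "0 0 0 0 0 -0.233 0.82;0 0 0 0 0 -0.233 0.82;0 0 0 0 0 0 0.82"
}}

```text
time_s: 12.33
eef_pos: [0.5542, 0.0559, 0.1728]
ee_rot: [-180.0, -0.0, -116.0]
contact_force: [3.8, -6.2, -1.3]
finger_gap: 0.0151
grasp_force: 2.9
```

```bash
python3 look.py 4 2>/dev/null
```

```text
12.3333 [-180.   -0. -116.] 0.0151 [-1.11 -0.71  0.04] [ 3.8 -6.2 -1.3]
```

Request:
{"op": "play_rows", "data": {
  "moves": "0 0 0 0 0 -0.233 0.82;0 0 0 0 0 -0.233 0.82;0 0 0 0 0 0 0.82"
}}

```text
time_s: 12.78
eef_pos: [0.5543, 0.0561, 0.1729]
ee_rot: [-180.0, -0.0, -102.7]
contact_force: [5.6, -4.2, -1.6]
finger_gap: 0.0155
grasp_force: 2.8
```

```bash
python3 look.py 5 2>/dev/null; python3 -c "
import numpy as np,cv2
k=[cv2.imread(f'pics/k{i}.png') for i in (2,3,4,5)]
cv2.imwrite('pics/m2.png',np.vstack([np.hstack(k[:2]),np.hstack(k[2:])]))"
```

```text
12.7833 [-180.    -0.  -102.7] 0.0155 [-0.81 -0.98  0.04] [ 5.6 -4.2 -1.6]
```

View pics/m2.png

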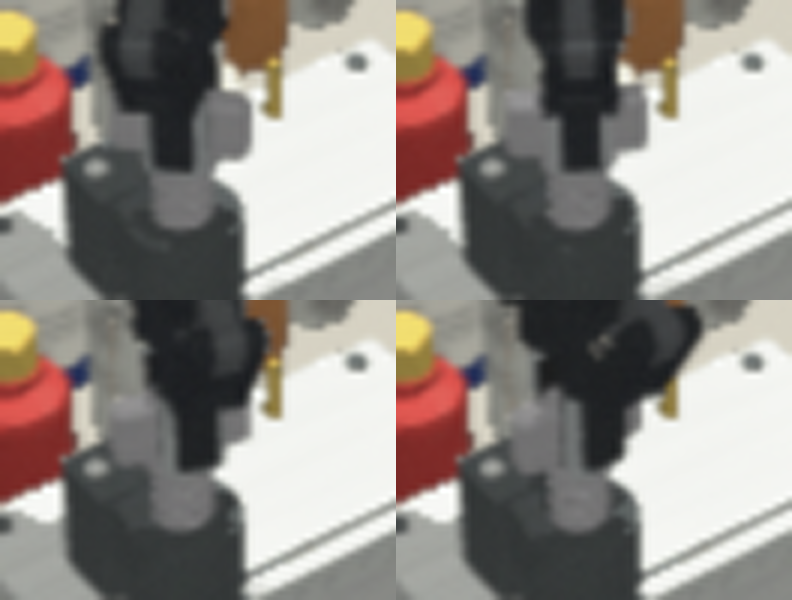

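```bash
python3 -c "
from pw import *
for y in (48,60,73): print(y);pw(y,1)"
```

```text
48
0 [[110.0, 136.0], [107.0, 79.0], [110.0, 159.0], [106.0, 102.0], [142.0, 147.0]]
0.008 [[111.0, 154.0], [108.0, 97.0], [111.0, 176.0], [107.0, 120.0], [143.0, 164.0]]
60
0 [[108.0, 146.0], [104.0, 89.0], [115.0, 169.0], [111.0, 111.0], [142.0, 153.0]]
0.008 [[109.0, 164.0], [105.0, 107.0], [116.0, 186.0], [112.0, 129.0], [143.0, 170.0]]
73
0 [[109.0, 157.0], [105.0, 100.0], [123.0, 178.0], [120.0, 120.0], [145.0, 158.0]]
0.008 [[110.0, 175.0], [107.0, 118.0], [124.0, 195.0], [121.0, 138.0], [146.0, 175.0]]
```

Still at depth 0 in the last two frames. Carrying on with slightly more slack.

Request:
{"op": "play_rows", "data": {
  "moves": "0 0 0 0 0 -0.233 0.805;0 0 0 0 0 -0.233 0.805;0 0 0 0 0 0 0.805"
}}

```text
time_s: 13.23
eef_pos: [0.554, 0.0565, 0.1729]
ee_rot: [-180.0, 0.0, -89.4]
contact_force: [1.4, -0.9, 0.0]
finger_gap: 0.0164
grasp_force: 0.5
```

```bash
python3 look.py 6 2>/dev/null
```

```text
13.2333 [-180.     0.   -89.4] 0.0164 [-0.08 -0.24  0.01] [ 1.4 -0.9  0. ]
```

Request:
{"op": "play_rows", "data": {
  "moves": "0 0 0 0 0 -0.233 0.805;0 0 0 0 0 -0.233 0.805;0 0 0 0 0 0 0.805"
}}

```text
time_s: 13.68
eef_pos: [0.5541, 0.0564, 0.1731]
ee_rot: [-180.0, 0.0, -76.1]
contact_force: [1.6, -0.5, 0.7]
finger_gap: 0.0167
grasp_force: 0.6
```

```bash
python3 look.py 7 2>/dev/null
```

```text
13.6833 [-180.     0.   -76.1] 0.0167 [ 0.05 -0.25 -0.04] [ 1.6 -0.5  0.7]
```

Request:
{"op": "play_rows", "data": {
  "moves": "0 0 0 0 0 -0.233 0.805;0 0 0 0 0 -0.233 0.805;0 0 0 0 0 0 0.805"
}}

```text
time_s: 14.13
eef_pos: [0.554, 0.0564, 0.173]
ee_rot: [-180.0, 0.0, -62.8]
contact_force: [2.3, 0.3, 1.2]
finger_gap: 0.0165
grasp_force: 0.6
```

```bash
python3 look.py 8 2>/dev/null; python3 -c "
import numpy as np,cv2
k=[cv2.imread(f'pics/k{i}.png') for i in (5,6,7,8)]
cv2.imwrite('pics/m3.png',np.vstack([np.hstack(k[:2]),np.hstack(k[2:])]))
from pw import *
for y in (85,98,110): print(y);pw(y,1)"
```

```text
14.1333 [-180.     0.   -62.8] 0.0165 [ 0.03 -0.24 -0.03] [2.3 0.3 1.2]
85
0 [[114.0, 167.0], [110.0, 110.0], [134.0, 185.0], [131.0, 128.0], [150.0, 163.0]]
0.008 [[115.0, 184.0], [111.0, 128.0], [135.0, 203.0], [132.0, 146.0], [150.0, 180.0]]
98
0 [[122.0, 177.0], [118.0, 119.0], [148.0, 191.0], [145.0, 134.0], [156.0, 167.0]]
0.008 [[123.0, 194.0], [119.0, 137.0], [149.0, 209.0], [146.0, 152.0], [157.0, 184.0]]
110
0 [[132.0, 184.0], [129.0, 127.0], [163.0, 195.0], [160.0, 137.0], [163.0, 170.0]]
0.008 [[133.0, 201.0], [130.0, 145.0], [164.0, 212.0], [161.0, 155.0], [164.0, 187.0]]
```

View pics/m3.png

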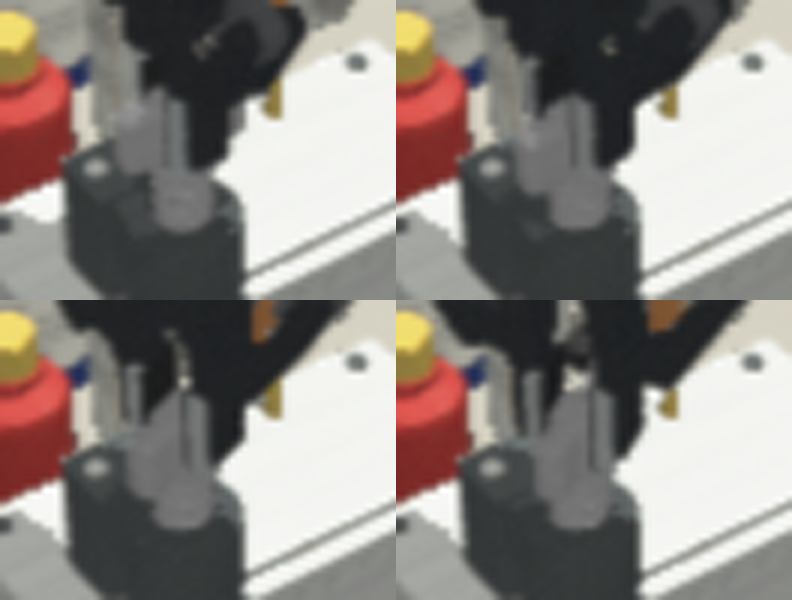

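```bash
cat > depth.py <<'E'
from pw import *
import cv2,sys
# bottom silhouette edge of wing in left columns: measured (half-level crossing) against predicted hull
def run(i,yaw):
    g=cv2.resize(np.load(f"s{i}.npy")[160:210,280:346].mean(2),None,fx=6,fy=6,interpolation=cv2.INTER_CUBIC)
    out=[]
    for dep in(0,.008):
        c=np.array([.5538,.0562,.142-dep]);R=Rz(np.radians(yaw))
        e=np.array([c+R@[sx,y,h] for sx in(-.025,.025) for y in(-.006,.006) for h in(.030,.056)])
        q=((proj("scene",e)-[280,160]+.5)*6).astype(np.float32)
        M=np.zeros(g.shape,np.uint8); cv2.fillConvexPoly(M,cv2.convexHull(q).astype(int),1)
        out.append(M)
    x0=max(np.where(m.any(0))[0][0] for m in out)
    for x in range(x0+6,min(x0+36,152),6):
        b=[int(np.where(m[:,x])[0][-1]) for m in out]
        col=g[:,x]; seg=col[b[0]-25:b[1]+22]; k=np.argmin(np.gradient(cv2.GaussianBlur(seg.reshape(-1,1),(1,9),0).ravel()))+b[0]-25
        print(i,x,"pred0/8",b,"meas",int(k),"vals",col[b[0]-20:b[1]+22:6].astype(int))
if __name__=="__main__":
    for i,y in((4,60),(5,73),(6,86),(7,99),(8,112)): run(i,y)
E
python3 depth.py
```

```text
4 114 pred0/8 [161, 175] meas 164 vals [105 104  95  92  83  75  69  68  69  65]
4 120 pred0/8 [171, 188] meas 165 vals [111 109  97  76  70  69  70  64  63  66]
4 126 pred0/8 [170, 187] meas 166 vals [113 112 106  83  71  71  69  64  65  69]
4 132 pred0/8 [169, 186] meas 165 vals [114 112 104  83  70  71  69  65  68  70]
4 138 pred0/8 [168, 185] meas 163 vals [114 112 105  82  70  68  67  67  70  70]
5 115 pred0/8 [165, 180] meas 167 vals [93 92 89 85 76 71 69 69 67 62]
5 121 pred0/8 [174, 189] meas 171 vals [107 103  93  80  70  70  67  62  66  67]
5 127 pred0/8 [181, 198] meas 173 vals [112 107  91  73  69  65  65  69  69  67]
5 133 pred0/8 [179, 196] meas 174 vals [113 111 103  72  64  62  66  70  70  68]
5 139 pred0/8 [177, 194] meas 173 vals [111 111 107  75  59  58  66  71  71  69]
6 120 pred0/8 [173, 190] meas 185 vals [95 90 89 89 85 76 61 56 54 54]
6 126 pred0/8 [178, 195] meas 190 vals [108 106 107 104  96  84  64  56  55  56]
6 132 pred0/8 [183, 200] meas 193 vals [113 113 112 109 107  84  62  55  55  58]
6 138 pred0/8 [188, 205] meas 195 vals [114 113 113 112  96  68  56  55  56  64]
6 144 pred0/8 [185, 203] meas 194 vals [112 111 112 110 104  76  57  55  55  57]
7 129 pred0/8 [182, 199] meas 189 vals [100  96  93  93  85  68  57  55  55  55]
7 135 pred0/8 [185, 202] meas 195 vals [110 108 106 105  97  77  59  55  57  54]
7 141 pred0/8 [188, 205] meas 198 vals [113 112 111 110 106  81  58  55  56  56]
7 147 pred0/8 [191, 208] meas 198 vals [113 114 112 111 104  71  59  61  59  55]
8 140 pred0/8 [189, 206] meas 201 vals [96 95 94 93 85 74 59 55 55 56]
8 146 pred0/8 [191, 208] meas 200 vals [110 108 107 105  98  74  57  57  58  54]
```

The wing's lower edge moved from about 5 px above the depth-0 prediction (frame 5) to about 10 px below it (frame 6), so the bolt has dropped. The vertical force changed sign between frames 3 and 4, so the thread start lies near tool yaw 238°, with the wing near 228° after slack. Now I'll lower, grip and follow the thread forward.

Request:
{"op": "play_rows", "data": {
  "moves": "0 0 0.01 0 0 0 0.805;0 0 0 0 0 0 0.9;0 0 0 0 0 0 0.9;0 0 0 0 0 0 0.9;0 0 0 0 0 0 0.9",
  "squeeze": 20
}}

```text
time_s: 14.75
eef_pos: [0.555, 0.057, 0.1679]
ee_rot: [-179.9, 0.0, -63.1]
contact_force: [10.0, 5.9, -1.3]
finger_gap: 0.0115
grasp_force: 24.8
```

Request:
{"op": "play_rows", "data": {
  "moves": "0 0 0.00025 0 0 0.2 0.9;0 0 0.00025 0 0 0.2 0.9;0 0 0.00025 0 0 0.2 0.9;0 0 0.00025 0 0 0.2 0.9;0 0 0.00025 0 0 0.2 0.9;0 0 0.00025 0 0 0.2 0.9;0 0 0.00025 0 0 0.2 0.9;0 0 0.00025 0 0 0.2 0.9;0 0 0.00025 0 0 0.2 0.9;0 0 0.00025 0 0 0.2 0.9;0 0 0.00025 0 0 0.2 0.9;0 0 0.00025 0 0 0.2 0.9"
}}

```text
time_s: 15.75
eef_pos: [0.5568, 0.057, 0.1671]
ee_rot: [-179.8, 0.3, -132.1]
contact_force: [19.9, 2.8, -1.2]
finger_gap: 0.0113
grasp_force: 24.8
```

Request:
{"op": "play_rows", "data": {
  "moves": "-0.0035 -0.004 0 0 0 0 0.9;0 0 0.001 0 0 0 0.9;0 0 0 0 0 0 0.9"
}}

```text
time_s: 16.0
eef_pos: [0.5571, 0.0569, 0.1659]
ee_rot: [180.0, 0.1, -131.8]
contact_force: [4.5, 5.0, 4.2]
finger_gap: 0.0113
grasp_force: 25.7
```

Request:
{"op": "play_rows", "data": {
  "moves": "0 0 0.00025 0 0 0.2 0.9;0 0 0.00025 0 0 0.2 0.9;0 0 0.00025 0 0 0.2 0.9;0 0 0.00025 0 0 0.2 0.9;0 0 0.00025 0 0 0.2 0.9;0 0 0.00025 0 0 0.2 0.9;0 0 0.00025 0 0 0.2 0.9;0 0 0.00025 0 0 0.2 0.9;0 0 0.00025 0 0 0.2 0.9;0 0 0.00025 0 0 0.2 0.9;0 0 0.00025 0 0 0.2 0.9;0 0 0.00025 0 0 0.2 0.9"
}}

```text
time_s: 17.0
eef_pos: [0.5576, 0.0553, 0.1645]
ee_rot: [-179.9, 0.2, 159.1]
contact_force: [8.2, -8.9, 0.6]
finger_gap: 0.0116
grasp_force: 25.3
```

Request:
{"op": "play_rows", "data": {
  "moves": "0 0 0.00025 0 0 0.2 0.9;0 0 0.00025 0 0 0.2 0.9;0 0 0.00025 0 0 0.2 0.9;0 0 0.00025 0 0 0.2 0.9;0 0 0.00025 0 0 0.2 0.9;0 0 0.00025 0 0 0.2 0.9;0 0 0.00025 0 0 0.2 0.9;0 0 0.00025 0 0 0.2 0.9;0 0 0.00025 0 0 0.2 0.9;0 0 0.00025 0 0 0.2 0.9;0 0 0.00025 0 0 0.2 0.9;0 0 0.00025 0 0 0.2 0.9"
}}

```text
time_s: 18.0
eef_pos: [0.5562, 0.0543, 0.1628]
ee_rot: [-180.0, 0.2, 90.3]
contact_force: [-2.1, -16.2, 5.9]
finger_gap: 0.0116
grasp_force: 26.0
```

Request:
{"op": "play_rows", "data": {
  "moves": "-0.003 0 0.00025 0 0 0.2 0.9;0 0 0.00025 0 0 0.2 0.9;0 0 0.00025 0 0 0.2 0.9;0 0 0.00025 0 0 0.2 0.9;0 0 0.00025 0 0 0.2 0.9;0 0 0.00025 0 0 0.2 0.9;0 0 0.00025 0 0 0.2 0.9;0 0 0.00025 0 0 0.2 0.9;0 0 0.00025 0 0 0.2 0.9;0 0 0.00025 0 0 0.2 0.9;0 0 0.00025 0 0 0.2 0.9;0 0 0 0 0 0 0.9"
}}

```text
time_s: 19.0
eef_pos: [0.5548, 0.0548, 0.1612]
ee_rot: [-179.9, 0.2, 27.3]
contact_force: [-11.2, -0.2, 11.3]
finger_gap: 0.0117
grasp_force: 26.7
```

Request:
{"op": "play_rows", "data": {
  "moves": "0 0 0 0 0 0 0;0 0 0 0 0 0 0;0 0 0 0 0 0 0;0 0 0 0 0 0 0;0 0 0 0 0 -0.2 0;0 0 0 0 0 -0.24 0;0 0 0 0 0 -0.24 0;0 0 0 0 0 -0.24 0;0 0 0 0 0 -0.24 0;0 0 0 0 0 -0.24 0;0 0 0 0 0 -0.24 0;0 0 0 0 0 -0.24 0"
}}

```text
time_s: 20.0
eef_pos: [0.5566, 0.0548, 0.1614]
ee_rot: [-180.0, 0.0, 81.9]
contact_force: [-0.3, -0.7, -0.0]
finger_gap: 0.0856
grasp_force: 0.0
```

Request:
{"op": "play_rows", "data": {
  "moves": "0 0 0 0 0 -0.24 0;0 0 0 0 0 -0.24 0;0 0 0 0 0 -0.24 0;0 0 0 0 0 -0.24 0;0 0 0 0 0 -0.24 0;0 0 0 0 0 -0.24 0;0 0 0 0 0 -0.24 0;0 0 0 0 0 -0.24 0;0 0 0 0 0 -0.24 0;0 0 0 0 0 -0.24 0;0 0 0 0 0 -0.24 0;0 0 0 0 0 -0.24 0"
}}

```text
time_s: 21.0
eef_pos: [0.5566, 0.0548, 0.1614]
ee_rot: [-180.0, -0.0, 164.4]
contact_force: [-0.6, 0.5, -0.2]
finger_gap: 0.0857
grasp_force: 0.0
```

Request:
{"op": "play_rows", "data": {
  "moves": "0 0 0 0 0 -0.25 0;0 0 0 0 0 -0.25 0;0 0 0 0 0 -0.25 0;0 0 0 0 0 -0.25 0;0 0 0 0 0 -0.25 0;0 0 0 0 0 -0.25 0;-0.001 0.0018 -0.002 0 0 0 0.7;0 0 0 0 0 0 0.8;0 0 0 0 0 0 0.9;0 0 0 0 0 0 0.9;0 0 0 0 0 0 0.9;0 0 0 0 0 0 0.9"
}}

```text
time_s: 22.0
eef_pos: [0.5566, 0.0558, 0.1625]
ee_rot: [180.0, -0.0, -153.0]
contact_force: [-1.1, 0.2, 0.3]
finger_gap: 0.0126
grasp_force: 0.0
```

```bash
python3 look.py 9 2>/dev/null; python3 -c "
from workcell import robot; print(robot.observe()['joint_positions'].round(1))"
```

```text
22.0 [ 180.   -0. -153.] 0.0126 [ 0.01 -0.   -0.07] [-1.1  0.2  0.3]
[  5.7  20.4  -1.   68.7   0.  -21.3]
```

Request:
{"op": "play_rows", "data": {
  "moves": "0 0 0 0 0 0 0.9;0 0 0 0 0 0 0.9;0 0 0.00025 0 0 0.2 0.9;0 0 0.00025 0 0 0.2 0.9;0 0 0.00025 0 0 0.2 0.9;0 0 0.00025 0 0 0.2 0.9;0 0 0.00025 0 0 0.2 0.9;0 0 0.00025 0 0 0.2 0.9;0 0 0.00025 0 0 0.2 0.9;0 0 0.00025 0 0 0.2 0.9;0 0 0.00025 0 0 0.2 0.9;0 0 0.00025 0 0 0.2 0.9"
}}

```text
time_s: 23.2
eef_pos: [0.5566, 0.0555, 0.1613]
ee_rot: [-180.0, 0.0, 149.5]
contact_force: [-0.5, -2.6, 1.6]
finger_gap: 0.0114
grasp_force: 26.3
```

Request:
{"op": "play_rows", "data": {
  "moves": "0 0 0.00025 0 0 0.2 0.9;0 0 0.00025 0 0 0.2 0.9;0 0 0.00025 0 0 0.2 0.9;0 0 0.00025 0 0 0.2 0.9;0 0 0.00025 0 0 0.2 0.9;0 0 0.00025 0 0 0.2 0.9;0 0 0.00025 0 0 0.2 0.9;0 0 0.00025 0 0 0.2 0.9;0 0 0.00025 0 0 0.2 0.9;0 0 0.00025 0 0 0.2 0.9;0 0 0.00025 0 0 0.2 0.9;0 0 0.00025 0 0 0.2 0.9"
}}

```text
time_s: 24.2
eef_pos: [0.5561, 0.0552, 0.1597]
ee_rot: [-180.0, 0.1, 80.7]
contact_force: [-4.0, -4.1, 2.5]
finger_gap: 0.0114
grasp_force: 26.6
```

Request:
{"op": "play_rows", "data": {
  "moves": "0 0 0.00025 0 0 0.2 0.9;0 0 0.00025 0 0 0.2 0.9;0 0 0.00025 0 0 0.2 0.9;0 0 0.00025 0 0 0.2 0.9;0 0 0.00025 0 0 0.2 0.9;0 0 0.00015 0 0 0.12 0.9;0 0 0 0 0 0 0.9;0 0 0 0 0 0 0.9;0 0 0 0 0 0 0.9"
}}

```text
time_s: 24.95
eef_pos: [0.5558, 0.0553, 0.159]
ee_rot: [-180.0, 0.1, 48.9]
contact_force: [-6.4, -3.8, 3.2]
finger_gap: 0.0119
grasp_force: 26.7
```

```bash
python3 look.py 10 2>/dev/null; python3 - <<'E'
import sys; sys.path.insert(0,'.')
from pw import *; import cv2
g=np.load("s10.npy")
cv2.imwrite("pics/f.png",cv2.resize(g[150:260,255:385].astype(np.uint8),None,fx=6,fy=5.4,interpolation=cv2.INTER_CUBIC))
for dep in(.008,.012,.016):
    c=np.array([.556,.0556,.142-dep]);R=Rz(np.radians(48.5))
    e=np.array([c+R@[s*.025,y,h] for s in(-1,1) for y in(-.006,.006) for h in(.03,.056)])
    print(dep,((proj("scene",e)-[255,150])*[6,5.4]).round().tolist())
E
```

```text
24.95 [-1.80e+02  1.00e-01  4.89e+01] 0.0119 [-0.69  1.22 -0.04] [-6.4 -3.8  3.2]
0.008 [[400.0, 186.0], [400.0, 135.0], [401.0, 206.0], [401.0, 155.0], [258.0, 189.0], [255.0, 138.0], [258.0, 210.0], [254.0, 159.0]]
0.012 [[401.0, 194.0], [400.0, 143.0], [401.0, 214.0], [401.0, 163.0], [259.0, 197.0], [255.0, 146.0], [259.0, 217.0], [255.0, 167.0]]
0.016 [[401.0, 201.0], [400.0, 151.0], [402.0, 222.0], [401.0, 171.0], [260.0, 205.0], [256.0, 154.0], [259.0, 225.0], [256.0, 174.0]]
```

View pics/f.png

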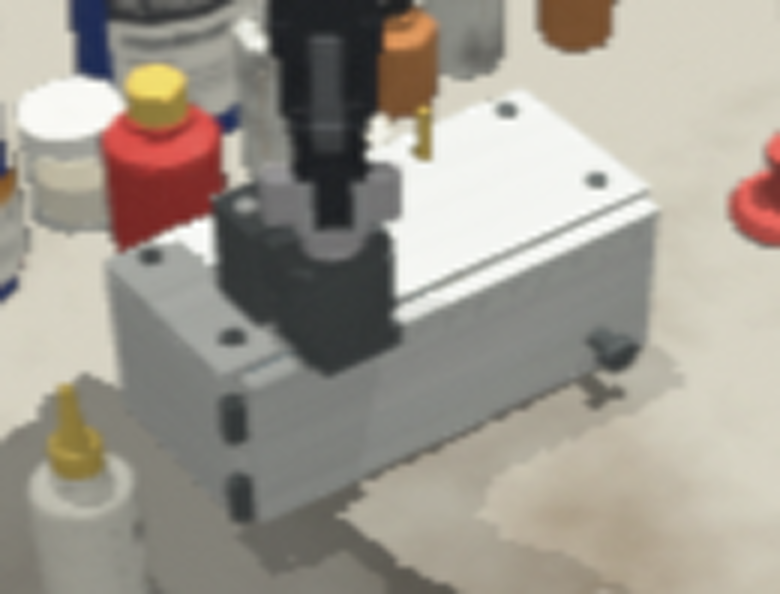

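The wing's right end spans (400,165) to (400,220), which fits a depth of 0.016. The door is still flush, with its corner at (655,207). Handing in.

```bash
python3 -c "
from workcell import robot; print(robot.sign_off())"
```

```text
the job is handed in; nothing more can be done
None
```

I handed in the job at about 25 s: the door is seated shut, and the bolt was turned back past its drop, then forward about one full turn (within roughly 10°, since I inferred the drop angle from pictures and force), with the wing still gripped and at rest.

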